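# Draw the base board out from under the converter stack

### The arm

A 6-joint arm with a two-finger parallel gripper is mounted at the origin on the work surface. World frame = base frame: x ahead of the robot, y to its left, z up, the work surface at z = 0. Lengths are in m, angles in rad, forces in N, time in s.
With the tool pointing down it reaches from about 0.25 to 0.775 m from the base axis. Payload 4 kg.
Tool frame: the origin (TCP) lies between the finger pads; the fingertips stand 17 mm ahead of it and the grasp point (between the pads) lies 2 mm behind it (r.tips_ahead is the distance from the TCP to the fingertips, in m); z points along the fingers, y is the direction in which the jaws open and shut (so a half turn about z gives the same grasp; the last joint's range is limited). The gripper opens to 85 mm and grips with 20 to 120 N. Pads are 22 mm wide; open, the fingers measure 114 mm over their backs; the gripper's body (76 mm by 85 mm) begins 54 mm behind the grasp point. The pads swing forward as they close: fully open they stand 13 mm farther back than shut.
Start: joints at [-1.235, 0.087, 1.371, -0, 1.684, -0.103], TCP at [0.234, -0.498, 0.248] pointing down, gripper open.
Joint ranges: [-3.1, 3.1], [-0.76, 2.03], [0.27, 2.55], [-1.08, 4.22], [0.17, 2.65], [-2.57, 2.57]. Speed limits (rad/s): [2.79, 2.79, 3.14, 3.14, 3.14, 3.14].

### API

Orientations are given as a unit quaternion [x, y, z, w].
In Python, from bench import state, cams, workorder, r gives the robot as it stands.
- The arm moves only by the shell command python3 -m creep 'ROWS' [FORCE]. ROWS is JSON, one flat list of numbers, 5 for each row, row after row: the shift along the world's x, y, z in mm, then the turn about the world's z in rad, then the opening in per cent of the stroke, from 0 (shut) to 100 (fully open). A call has 1 to 20 rows; each row shifts and turns the commanded pose from where the row before left it; what a row does not reach is not made up. A row lasts 1/12 s, in which the tool goes at most 41.7 mm and 7.16 degrees, less where a joint would pass 70% of its speed; a pose out of reach is approached as far as the arm can. A call is refused whole if a number of a shift passes 41.7 or a number of a turn 0.125, either way. A call with a gripper value outside its range is refused whole. The fingers move at their own pace and stop on an object; FORCE is the grip in N (left out, the last holds). Time passes only in rows, so rows that do not move let the fingers close. It gives the time, the measured TCP pose, the force and the opening at its end, in the units of the state.
- state(): the state, without advancing time (a new reading comes with each control period).
- cams.get_image(name): name is "scene" or "top" or "wrist"; returns a dict with "frame" (400x640x3 uint8, blue, green, red), "z_map" (400x640 float32, m along the optical axis (not along the pixel's ray), 0 where there is no reading), "fx", "fy", "cx", "cy" (pixels), "R" (3x3) and "t" (3): a world point X has camera coordinates R X + t. Camera axes: x right, y down, z forward; pixel columns grow to the right and rows downward; lengths in m; the calibration is good to about 2 mm. The wrist camera is an equidistant fisheye: a pixel r from the principal point sees the ray r / f radians off the axis. A picture is of the moment at which its call begins.
- workorder.close_job(): hands the job in, once; it reports no verdict.
The state is a dict: "time": time; "joint_pos": joint angles; "dq": joint speeds; "tau": joint torques, N m; "eef_pos": TCP position; "eef_rot": TCP orientation; "force": force on the tool from outside, world axes, zero at the start; "moment": the same for the moment, N m; "width": finger opening in m.
Only numpy, scipy, OpenCV 4.12 (cv2) and the standard library are available. Lean on these libraries where they do the work, as an engineer would, in place of code of your own. Each camera call takes 0.05 s, during which the arm holds its last target. There are 200 camera calls.

### The job

Draw the orange base board by its black tab straight out from under the stack of three signal converters, leaving the converters stacked upright in their steel cradle, then lay the board right way up, flat and lengthwise, wholly on the green service mat and let go. Somewhere under the board a hidden stud catches it: pull gently until it catches, feel sideways, left or right, for the place where it comes free, and never force it. Leave the other things on the desk alone.

Things in the scene. Friction and masses are not known exactly. Their poses are not given: they have to be found in the camera images.
- cradle: Fixed dark steel cradle, 116 (x) x 144 (y) x 24 mm high. Origin on the desk at its centre; -x is its front. Ledges 10 mm high at |y| 58 to 72 mm carry the stack once the board is gone (it settles 2 mm); side cheeks behind them. Out of sight under the board a fixed stud, 8 mm square, 6 mm high, stands on the desk at x = -20 mm and at an unknown y from -10 to 10 mm, new each time.
- cradle_front (a point): Middle of the cradle's front bar, on its outer face, 58 mm in front (-x) of the origin, 20 mm up. This bar and its twin at the back run along y, 16 to 24 mm above the desk, and hold the lowest converter while the board slides out below.
- board: Loose orange board, 0.16 kg, 150 (x) x 80 (y) x 12 mm, slippery, flat on the desk under the stack. Origin under the centre of the 150 x 80 part. At the start parallel to the cradle, origin 23 to 27 mm in front of the cradle's and within 1 mm of its middle line. It comes out along its -x, clear of the cradle after 110 mm; plain sliding takes 1 to 5 N; over 20 N on cradle or stud is too much.
- board_rear (a point): Middle of the rear edge, x = 75 mm. Beneath, the stud is in a pocket (x -17 to 15 mm, |y| to 28). From x 15 mm to the rear edge two straight channels 12 mm wide, y 8 to 20 and -8 to -20 mm, are the only ways out. Drawn straight, the rib between them catches on the stud after 4 to 10 mm; shift the board sideways 2 to 16 mm (room 17 mm each way) till the stud is in line with the nearer channel.
- board_tab (a point): Centre of the upright black plastic tab at the front of the board, the place to grip: 47 (x) x 14 (y) x 28 mm, its underside 2 mm and its top 30 mm above the board's underside. This point lies 98 mm in front (-x) of the board's origin, 22 mm above the underside. Grip it across y, from above.
- board_mid (a point): Midpoint of the whole board with tab (196 mm long overall): 23 mm in front (-x) of the board's origin, on the underside.
- mat: Fixed green service mat, 260 (x) x 200 (y) x 3 mm. Origin on the desk at its centre. The board is to lie with its long side along the mat's x, either way round.
- conv_low: Lowest converter, bare aluminium box 102 x 130 x 28 mm, 0.24 kg, on the board (after the work on the cradle's ledges). Origin under its centre.
- conv_mid: Middle converter, blue box 100 x 126 x 26 mm, 0.20 kg, on the lowest one. Origin under its centre.
- conv_top: Top converter, black box 90 x 110 x 24 mm, 0.15 kg, on the middle one; its top is 90 mm above the desk. Origin under its centre.
- mouse: Black computer mouse, about 66 mm across, 37 mm high. Origin under its centre. Leave alone.
- mug: Blue mug, 78 mm across, 75 mm high. Origin under its centre. Leave alone.
- screwdriver: Screwdriver lying on the desk. Leave alone.
- spare: Fourth, spare aluminium converter with a blue front, 100 x 126 x 26 mm, lying by itself on the desk. Origin under its centre. Leave alone.
- spray: Blue spray can, 52 mm across, 150 mm high. Origin under its centre. Leave alone.
- tape: Yellow tape roll, 90 mm across, 19 mm high. Origin under its centre. Leave alone.
There are look-alikes about, which are no part of the job. Leave any pink look-alike of the board alone.

How it is judged:
On the way:
1. the board is drawn wholly out in front of the cradle, the stack still upright in it (x of board in the frame of cradle below -0.134 m and angle between each of conv_low, conv_mid, conv_top's own z axis and vertical below 0.06 rad), for 0.1 s.
At the end, for the whole second after the job is handed in: The board lies flat, right way up, at rest, wholly on the mat (midpoint within 28 mm of its centre along it, 45 mm across, within 0.2 rad of lengthwise); the three converters rest upright (0.06 rad) one on the other on the cradle's ledges, each within 20 mm of its centre in x and y (x of board_mid in the frame of mat between -0.028 and 0.028 m and y of board_mid in the frame of mat between -0.045 and 0.045 m and z of board_mid in the frame of mat between 0 and 0.007 m and angle between each of board, conv_low, conv_mid, conv_top's own z axis and vertical below 0.06 rad and angle between the x axis of board and the x axis of mat, either way round below 0.2 rad and linear speed of each of board, conv_low, conv_mid, conv_top below 0.02 m/s and x of conv_low in the frame of cradle between -0.02 and 0.02 m and y of conv_low in the frame of cradle between -0.02 and 0.02 m and z of conv_low in the frame of cradle between 0.006 and 0.0115 m and x of conv_mid in the frame of cradle between -0.02 and 0.02 m and y of conv_mid in the frame of cradle between -0.02 and 0.02 m and z of conv_mid in the frame of cradle between 0.034 and 0.0395 m and x of conv_top in the frame of cradle between -0.02 and 0.02 m and y of conv_top in the frame of cradle between -0.02 and 0.02 m and z of conv_top in the frame of cradle between 0.06 and 0.0655 m); the robot touches nothing.
It fails at once if the board is forced: more than 20 N between the board and the cradle with its stud (contact force between board and cradle above 20 N).
It fails at once if the stack is tipped: a converter leans more than 0.15 rad (angle between any of conv_low, conv_mid, conv_top's own z axis and vertical above 0.15 rad).
It fails at once if another thing on the desk is moved by more than 20 mm (distance of any of mouse, mug, screwdriver, spare, spray, tape from where it was at the start of the episode above 0.02 m).
It also fails if it takes over 72 s, if anything falls off the work surface, if the arm or the gripper's body presses on something with over 40 N, if the wrist force passes 120 N, or if a joint passes its speed limit or range.

## Working session

There is one attempt and no reset: what is moved stays moved. The work goes in short steps, Python scripts to look and compute and a shell command to move; the robot and the scene stay as the last step left them, time stands still between calls to the robot, and variables do not carry over. Pictures are saved under pics/ and viewed, about 8 in all and at most 12, crops included, and the job is handed in when it is done.

```bash
mkdir -p pics; ls; python3 - <<'E'
from bench import state, cams
import cv2,numpy as np
s=state();print(s['time'],s['eef_pos'],s['eef_rot'],s['force'],s['width'])
for n in ['top','scene']:
    d=cams.get_image(n);cv2.imwrite(f'pics/{n}0.png',d['frame']);np.savez(f'pics/{n}0.npz',**d)
    print(n,d['fx'],d['cx'],d['cy'],d['R'],d['t'])
E
```

```text
pics
0.0 [ 0.23351925 -0.49745435  0.24712477] [ 9.76025963e-01  2.17651223e-01 -1.22325108e-04 -1.11775921e-03] [ 0.14292668  1.03421456 -0.56949038] 0.08531062656455349
top 451.4823237555516 311.32442628089814 201.41602711306328 [[-0.00633934 -0.99996736  0.00500979]
 [-0.99823646  0.0060325  -0.05905567]
 [ 0.05902352 -0.00537533 -0.99824212]] [0.05296191 0.55975336 1.18328202]
scene 512.5822723503472 323.41171457146464 197.3025377642997 [[ 0.63644686  0.77130463 -0.00495571]
 [ 0.67838637 -0.56280916 -0.47226876]
 [-0.3670522   0.29721208 -0.88144067]] [-0.39603369 -0.32190982  1.63379776]
```

View pics/top0.png

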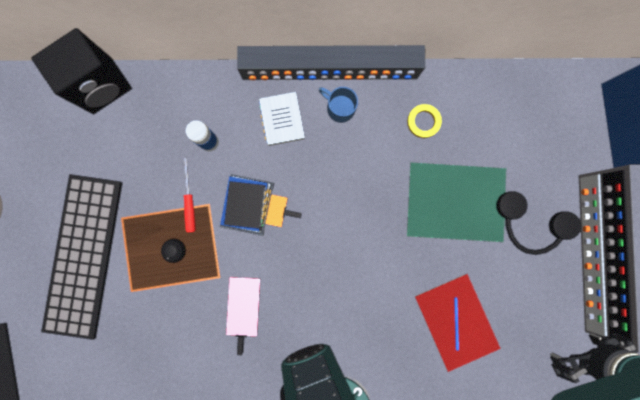

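View pics/scene0.png

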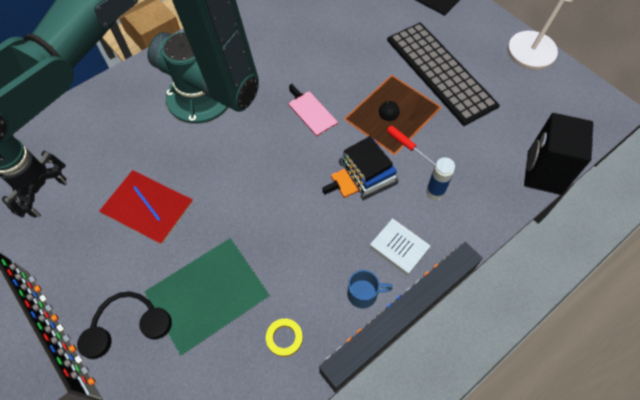

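Top view: the stack is at about (247,205). The orange board points right (world -y), with its tab at about (292,214). The mat is at about (457,202), with headphones over its right edge. The pink decoy is at (242,310). Next I'll measure these.

```bash
cat > h.py <<'E'
import numpy as np,cv2
def world(d,u,v,z=None):
    u=np.atleast_1d(u).astype(float);v=np.atleast_1d(v).astype(float)
    ray=np.stack([(u-d['cx'])/d['fx'],(v-d['cy'])/d['fy'],np.ones_like(u)],1)
    R=d['R'];c=-R.T@d['t'];w=ray@R
    if z is None: s=d['z_map'][v.astype(int),u.astype(int)]
    else: s=(z-c[2])/w[:,2]
    return c+w*s[:,None]
def rect(d,m,z):
    v,u=np.nonzero(m);p=world(d,u,v,z)
    (cx,cy),(w,h),a=cv2.minAreaRect((p[:,:2]*1000).astype(np.float32))
    return np.round([cx,cy,w,h,a],1), p.mean(0)
def big(m):
    n,l,s,_=cv2.connectedComponentsWithStats(m.astype(np.uint8)); return l==1+np.argmax(s[1:,4])
E
python3 - <<'E'
from h import *
for n in ['top','scene']:
    d=dict(np.load(f'pics/{n}0.npz'));f=d['frame'].astype(int);b,g,r=f[...,0],f[...,1],f[...,2]
    org=big((r>200)&(g>120)&(b<90)&(r-g>50)) if n=='top' else big((r>180)&(g>90)&(g<190)&(b<90))
    print(n,'org',org.sum(),rect(d,org,.012))
    print('mat',rect(d,big((g>r+30)&(g>b+15)&(r<60)&(np.arange(640)[None]>(380 if n=='top' else 0))&(np.arange(400)[:,None]>(150 if n=='top' else 220))),.003))
    if n=='top':
        P=np.array([world(d,np.arange(640),np.full(640,v)) for v in range(400)])
        np.save('pics/P.npy',P)
        sub=P[195:235,260:310];sf=f[195:235,260:310]
        tab=(sf.max(-1)<70)&(sub[...,2]>.015)
        q=sub[tab];print('dark',len(q),q[:,2].min(),q[:,2].max())
        vv,uu=np.nonzero(tab);print(rect(d,np.pad(tab,((195,165),(260,330))),.03))
        st=P[165:245,205:275];m=(st[...,2]>.08);print('stacktop',st[m][:,2].mean(),rect(d,np.pad(m,((165,155),(205,365))),.09))
        vs=[(u,np.round(P[214,u],3)) for u in range(262,312,3)];print(vs)
crop=cv2.resize(d['frame'][120:220,300:420],(720,600),interpolation=cv2.INTER_CUBIC)
d=dict(np.load('pics/top0.npz'));c2=cv2.resize(d['frame'][165:245,210:310],(750,600),interpolation=cv2.INTER_CUBIC)
cv2.imwrite('pics/crop_top.png',c2)
E
```

```text
top org 20 (array([ 385.5, -687.4,    8. ,   13.3,   87.6]), array([ 0.38504515, -0.68674008,  0.012     ]))
mat (array([ 223.5, -779.2,   13.3,   23.5,   87.3]), array([ 0.2240683 , -0.77973707,  0.003     ]))
dark 2 0.07408597190305732 0.08375347263195598
(array([ 491.7,  184.3,    2.6,    0. , -180. ]), array([0.49170835, 0.18429863, 0.03      ]))
stacktop 0.10807334745151712 (array([551.4, 228.7, 166.5, 192.1,  88.4]), array([0.54891195, 0.21583912, 0.09      ]))
[(262, array([0.525, 0.174, 0.081])), (265, array([0.527, 0.171, 0.032])), (268, array([0.527, 0.165, 0.013])), (271, array([0.527, 0.157, 0.012])), (274, array([0.527, 0.149, 0.009])), (277, array([0.527, 0.141, 0.012])), (280, array([0.527, 0.133, 0.009])), (283, array([0.527, 0.125, 0.022])), (286, array([0.527, 0.116, 0.032])), (289, array([0.527, 0.108, 0.028])), (292, array([0.526, 0.1  , 0.031])), (295, array([0.527, 0.093, 0.026])), (298, array([0.526, 0.085, 0.034])), (301, array([0.526, 0.077, 0.03 ])), (304, array([ 0.527,  0.069, -0.004])), (307, array([ 0.527,  0.061, -0.004])), (310, array([0.527, 0.053, 0.   ]))]
scene org 359 (array([539. , 145.2,  44.6,  81.1,  78.4]), array([0.53968596, 0.14624795, 0.012     ]))
mat (array([ 559.6, -340.4,  254.9,  195. ,   86.1]), array([ 0.56273685, -0.34030469,  0.003     ]))
```

View pics/crop_top.png

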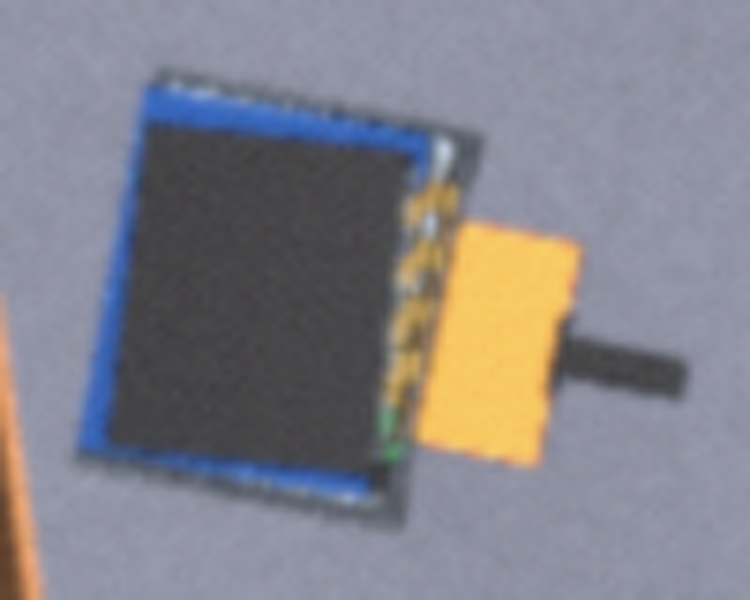

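The crop (7.5x, offset 210,165) shows the board's front edge running from (582,243) to (540,466). The tab runs from (558,350) to (688,378), about 10° off the image row direction.

```bash
python3 - <<'E'
from h import *
d=dict(np.load('pics/top0.npz'));f=d['frame'].astype(int);b,g,r=f[...,0],f[...,1],f[...,2]
U=np.arange(640)[None];V=np.arange(400)[:,None]
org=(r>180)&(b<140)&(r-b>80)&(U>255)&(U<290)&(V>185)&(V<235)
org=big(org);print('org',org.sum(),rect(d,org,.012))
tab=(f.max(-1)<95)&(U>287)&(U<305)&(V>205)&(V<222);tab=big(tab)
v,u=np.nonzero(tab);print('tab',tab.sum(),rect(d,tab,.03),u.min(),u.max())
m=big((f.max(-1)<85)&(U>215)&(U<270)&(V>175)&(V<235));print('ctop',m.sum(),rect(d,m,.09))
ht=f
mat=big((g>r+25)&(g>b+8)&(U>400)&(U<515)&(V>155)&(V<250));print('mat',mat.sum(),rect(d,mat,.003))
q=np.array([[462,222],[582,243],[540,466],[416,444],[560,350],[688,378]])/7.5+[210,165]-.5
w=world(d,q[:4,0],q[:4,1],.012);print(w); t=world(d,q[4:,0],q[4:,1],.03);print(t)
for a,c in [(w[0],w[1]),(w[3],w[2]),(t[0],t[1])]: e=c-a;print(np.degrees(np.arctan2(e[0],-e[1])))
e=w[2]-w[1];print(np.degrees(np.arctan2(e[1],-e[0])))
cor=np.array([[410,163],[506,168],[503,241],[407,236]]);print(world(d,cor[:,0],cor[:,1],.003))
from bench import state
from scipy.spatial.transform import Rotation as Ro
print(Ro.from_quat(state()['eef_rot']).as_matrix())
E
```

```text
org 493 (array([537.4, 144.4,  44.5,  79.9,  78.1]), array([0.53719542, 0.14460985, 0.012     ]))
tab 57 (array([527. ,  95.4,  33.5,  11.3,  78.3]), array([0.52694897, 0.09552726, 0.03      ])) 288 300
ctop 1434 (array([546.9, 214.4,  91.2, 108.9,  83.4]), array([0.54860528, 0.2173094 , 0.09      ]))
mat 6785 (array([ 557.4, -341.5,  258.6,  197.1,   86.1]), array([ 0.55755728, -0.33802066,  0.003     ]))
[[0.58053561 0.15668096 0.012     ]
 [0.57279087 0.11402237 0.012     ]
 [0.49368315 0.12915064 0.012     ]
 [0.50174532 0.17306049 0.012     ]]
[[0.534078   0.12096342 0.03      ]
 [0.52400882 0.07625317 0.03      ]]
-10.290063012758763
-10.404043115826896
-12.691816804099087
10.826318655312757
[[ 0.66329077 -0.2180102   0.003     ]
 [ 0.64821738 -0.477683    0.003     ]
 [ 0.45153985 -0.4633606   0.003     ]
 [ 0.4665498  -0.20617763  0.003     ]]
[[ 9.05253594e-01  4.24871174e-01 -6.44783151e-04]
 [ 4.24871590e-01 -9.05251499e-01  1.96336528e-03]
 [ 2.50486400e-04 -2.05129352e-03 -9.99997865e-01]]
```

```bash
python3 - <<'E'
from h import *
P=np.load('pics/P.npy')
s=P[175:260,495:590].reshape(-1,3);m=(s[:,2]>.02)&(s[:,1]>-.53)
q=s[m];print('headphone y max',q[:,1].max(),'zmax',q[:,2].max(), [ (lo,np.round(q[(q[:,1]>lo)][:,[0,2]].max(0),3) ) for lo in (-.47,-.48,-.5) if (q[:,1]>lo).any()])
E
python3 -m creep '[16.4,33,-5.5,0.052,100, 16.4,33,-5.5,0.052,100, 16.4,33,-5.5,0.052,100, 16.4,33,-5.5,0.052,100, 16.4,33,-5.5,0.052,100, 16.4,33,-5.5,0.052,100, 16.4,33,-5.5,0.052,100, 16.4,33,-5.5,0.052,100, 16.4,33,-5.5,0.052,100, 16.4,33,-5.5,0.052,100, 16.4,33,-5.5,0.052,100, 16.4,33,-5.5,0.052,100, 16.4,33,-5.5,0.052,100, 16.4,33,-5.5,0.052,100, 16.4,33,-5.5,0.052,100, 16.4,33,-5.5,0.052,100, 16.4,33,-5.5,0.052,100, 16.4,33,-5.5,0.052,100, 0,0,0,0,100, 0,0,0,0,100]'
python3 - <<'E'
from bench import state,cams
import cv2,numpy as np
from scipy.spatial.transform import Rotation as Ro
s=state();print(s['eef_pos'],Ro.from_quat(s['eef_rot']).as_matrix()[:,1],s['force'],s['joint_pos'])
d=cams.get_image('wrist');np.savez('pics/w1.npz',**d);cv2.imwrite('pics/w1.png',d['frame']);print(d['fx'],d['cx'],d['cy'],d['R'],d['t'])
E
```

```text
headphone y max 0.05594399400611396 zmax 1.2139932376882292 [(-0.47, array([0.581, 1.214])), (-0.48, array([0.584, 1.214])), (-0.5, array([0.584, 1.214]))]
time: 1.77
eef_pos: [0.5285, 0.0976, 0.1478]
eef_rot: [0.772, 0.636, -0.001, -0.001]
force: [0.6, -1.0, 0.3]
width: 0.0855
[0.52845907 0.0976276  0.14782282] [ 0.98145707 -0.19166174 -0.00279398] [ 0.59100541 -0.9702897   0.25136813] [ 7.73223834e-02  1.02932034e-01  1.55456822e+00 -2.77471904e-04
  1.48706813e+00  2.70200278e-01]
309.70691628693146 318.0049324214016 199.33711538191434 [[ 0.98163214 -0.19074426 -0.00386848]
 [-0.17893846 -0.92753043  0.32812853]
 [-0.06617676 -0.32140929 -0.94462517]] [-0.50019732  0.17419664  0.35259565]
```

View pics/w1.png

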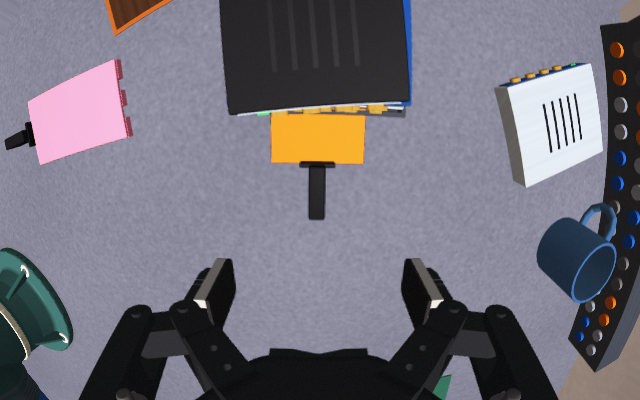

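The wrist view shows the board's front edge at (271..364,163) and the tab at columns 308–326, rows 163–219. It is aligned almost vertically in the picture. Next I'll compute exact positions from these.

```bash
cat >> h.py <<'E'
def fish(d,u,v,z):
    a=np.array([u-d['cx'],v-d['cy']],float);r=np.hypot(*a);th=r/d['fx']
    ray=np.r_[a/r*np.sin(th),np.cos(th)];R=d['R'];c=-R.T@d['t'];w=R.T@ray
    return c+w*(z-c[2])/w[2]
E
python3 - <<'E'
from h import *
d=dict(np.load('pics/w1.npz'))
L=fish(d,271,163,.012);Rr=fish(d,364.5,163,.012);m=(L+Rr)/2;e=Rr-L
print(L,Rr,m,np.linalg.norm(e),'ang',np.degrees(np.arctan2(e[1],e[0])))
a=fish(d,308.5,219,.03);b=fish(d,325.5,219,.03);c=fish(d,308,168,.03);g=fish(d,326,168,.03)
for q in (a,b,c,g):print(q)
x=(c+g)/2-(a+b)/2;print('axis ang',np.degrees(np.arctan2(x[1],x[0]))-90,np.linalg.norm(x))
L2=fish(d,272.5,115,.012);R2=fish(d,366,115,.012);
for p,q in((L,L2),(Rr,R2)):x=q-p;print(np.degrees(np.arctan2(x[1],x[0]))-90)
E
```

```text
[0.49334271 0.13100794 0.012     ] [0.5732648  0.11554291 0.012     ] [0.53330376 0.12327543 0.012     ] 0.08140458991757768 ang -10.951462249786228
[0.5170566  0.08055904 0.03      ]
[0.53131604 0.07781449 0.03      ]
[0.52559461 0.12434407 0.03      ]
[0.53988327 0.12157788 0.03      ]
axis ang -11.055202025134832 0.04460189409752661
-14.526498806678177
-11.004529707338904
```

```bash
python3 -m creep '[0,3,-14,0,100, 0,0,-14,0,100, 0,0,-14,0,100, 0,0,-14,0,100, 0,0,-14,0,100, 0,0,-14,0,100, 0,0,-14,0,100, 0,0,-14,0,100, 0,0,-10,0,60, 0,0,-4,0,45, 0,0,0,0,35, 0,0,0,0,35]' 60; python3 -m creep '[0,0,0,0,25, 0,0,0,0,20, 0,0,0,0,10, 0,0,0,0,0, 0,0,0,0,0, 0,0,0,0,0, 0,0,0,0,0]' 60
```

```text
time: 2.82
eef_pos: [0.5291, 0.0986, 0.0238]
eef_rot: [0.773, 0.634, 0.0, 0.0]
force: [0.9, -0.2, 0.1]
width: 0.0387
time: 3.4
eef_pos: [0.5295, 0.0991, 0.0246]
eef_rot: [0.773, 0.635, 0.001, 0.001]
force: [-2.6, -0.7, 5.8]
width: 0.0129
```

```bash
python3 -m creep '[0,0,0.5,0,0, -0.1,-0.5,0,0,0, -0.1,-0.5,0,0,0, -0.1,-0.5,0,0,0, -0.1,-0.5,0,0,0]';python3 -m creep '[-0.1,-0.5,0,0,0, -0.1,-0.5,0,0,0]';python3 -m creep '[-0.1,-0.5,0,0,0, -0.1,-0.5,0,0,0]'
```

```text
time: 3.82
eef_pos: [0.5292, 0.0979, 0.0246]
eef_rot: [0.773, 0.635, 0.001, 0.0]
force: [-0.2, 3.6, 4.8]
width: 0.0128
time: 3.98
eef_pos: [0.5291, 0.0969, 0.0246]
eef_rot: [0.773, 0.634, 0.001, 0.0]
force: [0.3, 3.0, 4.4]
width: 0.0128
time: 4.15
eef_pos: [0.529, 0.096, 0.0246]
eef_rot: [0.773, 0.634, 0.002, -0.0]
force: [0.6, 4.4, 4.8]
width: 0.0127
```

```bash
for i in 1 2 3; do :; done; python3 -m creep '[-0.1,-0.5,0,0,0, -0.1,-0.5,0,0,0]';python3 -m creep '[-0.1,-0.5,0,0,0, -0.1,-0.5,0,0,0]';python3 -m creep '[-0.1,-0.5,0,0,0]';python3 -m creep '[-0.1,-0.5,0,0,0]'
```

```text
time: 4.32
eef_pos: [0.5288, 0.0951, 0.0246]
eef_rot: [0.773, 0.634, 0.002, 0.0]
force: [2.0, 4.6, 5.3]
width: 0.0128
time: 4.48
eef_pos: [0.5286, 0.0941, 0.0246]
eef_rot: [0.773, 0.634, 0.002, -0.0]
force: [1.6, 6.4, 5.1]
width: 0.0126
time: 4.57
eef_pos: [0.5286, 0.094, 0.0246]
eef_rot: [0.773, 0.634, 0.002, -0.0]
force: [2.5, 7.6, 3.6]
width: 0.0131
time: 4.65
eef_pos: [0.5286, 0.094, 0.0246]
eef_rot: [0.773, 0.634, 0.002, -0.001]
force: [1.9, 9.3, 3.6]
width: 0.0128
```

```bash
cat > s.py <<'E'
from bench import state
import numpy as np
s=state();p=np.array([-.191,-.982]);l=np.array([-.982,.191]);e=np.array(s['eef_pos'])
f=np.array(s['force'])
print('t',round(s['time'],2),'pull',(e[:2]-[.5295,.0991])@p*1e3,'lat',(e[:2]-[.5295,.0991])@l*1e3,'F back',-f[:2]@p,'Flat',f[:2]@l,'Fz',f[2],'M',np.round(s['moment'],3))
E
python3 s.py; python3 -m creep '[0.2,1,0,0,0, 0,0,0,0,0]'; python3 s.py
```

```text
t 4.65 pull 5.1988632661165415 lat -0.06309187572663076 F back 9.504498514277252 Flat -0.06932855800353052 Fz 3.634383386134956 M [ 1.248 -0.197 -0.009]
time: 4.82
eef_pos: [0.5286, 0.094, 0.0246]
eef_rot: [0.773, 0.634, 0.001, 0.0]
force: [1.8, 5.4, 6.2]
width: 0.0128
t 4.82 pull 5.154019215645821 lat -0.0642280689588586 F back 5.62429540892807 Flat -0.7128448965951617 Fz 6.171240011682715 M [ 0.649 -0.075 -0.12 ]
```

```bash
for i in 1 2 3; do python3 -m creep '[0,0,0,0,0]' >/dev/null; python3 s.py; done;  python3 -m creep '[-0.2,-1,0,0,0]'>/dev/null; for i in 1 2 3; do python3 -m creep '[0,0,0,0,0]' >/dev/null; python3 s.py; done
```

```text
t 4.9 pull 5.1458981453329615 lat -0.04882690131384206 F back 5.417331484068722 Flat -0.914680817777838 Fz 5.314805430823379 M [ 0.765 -0.129 -0.037]
t 4.98 pull 5.167244442865585 lat -0.0821802120764269 F back 5.207983469971351 Flat -0.19966315143761307 Fz 4.766363494247502 M [ 0.718 -0.106 -0.041]
t 5.07 pull 5.161004864548682 lat -0.09909127520313386 F back 5.3190985454405535 Flat -0.5802034351510378 Fz 5.341080573855774 M [ 0.687 -0.107 -0.034]
t 5.23 pull 5.205391771515046 lat -0.0745867989713602 F back 7.702916638244714 Flat -0.33068084568188943 Fz 5.643462426622256 M [ 1.077 -0.126 -0.027]
t 5.32 pull 5.198745184849447 lat -0.08031124724015076 F back 8.69526150693907 Flat -0.17516710122136483 Fz 4.790430816841715 M [ 1.111 -0.174 -0.086]
t 5.4 pull 5.203491331951984 lat -0.06819615509558928 F back 7.528333852827899 Flat -0.7862051005277575 Fz 4.638205424200803 M [ 1.059 -0.183 -0.081]
```

```bash
python3 -m creep '[0.1,0.6,0,0,0, 1,-0.2,0,0,0, 1,-0.2,0,0,0]'>/dev/null; python3 s.py; for i in 1 2 3; do :; done; python3 -m creep '[1,-0.2,0,0,0, 1,-0.2,0,0,0]'>/dev/null; python3 s.py; python3 -m creep '[1,-0.2,0,0,0]'>/dev/null; python3 s.py;python3 -m creep '[1,-0.2,0,0,0]'>/dev/null; python3 s.py
```

```text
t 5.65 pull 5.192150445047037 lat -0.6445224225735723 F back 5.664616031346773 Flat 5.524210565101132 Fz 8.977775212829123 M [0.991 0.582 0.146]
t 5.82 pull 5.165998720715085 lat -1.9463431244874057 F back 6.0073409779588625 Flat 5.937063410602253 Fz 9.730797260037967 M [0.975 0.642 0.372]
t 5.9 pull 5.1843170758389405 lat -2.7157092350978416 F back 5.9409484562860975 Flat 8.29325302209203 Fz 10.884691923382734 M [1.084 0.92  0.469]
t 5.98 pull 5.155889773324422 lat -3.5561382260162606 F back 6.122409194960061 Flat 7.927658349693716 Fz 11.790418714591583 M [1.073 0.856 0.516]
```

```bash
python3 -m creep '[1,-0.2,0,0,0]'>/dev/null; python3 s.py; python3 -m creep '[1,-0.2,0,0,0]'>/dev/null; python3 s.py;python3 -m creep '[1,-0.2,0,0,0]'>/dev/null; python3 s.py;python3 -m creep '[1,-0.2,0,0,0]'; python3 s.py
```

```text
t 6.07 pull 5.174371177014278 lat -4.450379650740726 F back 6.6067969683408485 Flat 8.563587240987173 Fz 10.450743010346542 M [1.013 0.854 0.59 ]
t 6.15 pull 5.189030857369034 lat -5.486969863971125 F back 4.4767185085376955 Flat 8.582795612066315 Fz 12.459502979584247 M [0.971 0.886 0.568]
t 6.23 pull 5.231085026945895 lat -6.4949955560406725 F back 5.460183701372464 Flat 8.73291979206347 Fz 10.868557944475668 M [0.987 0.914 0.61 ]
time: 6.32
eef_pos: [0.5359, 0.0925, 0.0246]
eef_rot: [0.772, 0.635, -0.001, -0.002]
force: [-6.6, 6.9, 10.4]
width: 0.0129
t 6.32 pull 5.296334045199916 lat -7.559250247866762 F back 5.550629195413129 Flat 7.7624422682907905 Fz 10.353758115944805 M [0.937 0.907 0.55 ]
```

```bash
for a in 1; do python3 -m creep '[1,-0.2,0,0,0]'>/dev/null; python3 s.py; python3 -m creep '[1,-0.2,0,0,0]'>/dev/null; python3 s.py;python3 -m creep '[1,-0.2,0,0,0]'>/dev/null; python3 s.py; done
python3 - <<'E'
from h import *
from bench import cams
d=cams.get_image('wrist');np.savez('pics/w2.npz',**d)
cv2.imwrite('pics/w2.png',cv2.resize(d['frame'][60:300,200:440],(600,600),interpolation=cv2.INTER_CUBIC))
E
```

```text
t 6.4 pull 5.439910172149715 lat -8.770884323284621 F back 4.282066097724129 Flat 6.90712233681318 Fz 10.094722031397243 M [0.768 0.712 0.501]
t 6.48 pull 6.032955100246256 lat -10.232067362361686 F back 2.672229716683548 Flat 6.470813314864519 Fz 9.666119110905143 M [0.571 0.72  0.425]
t 6.57 pull 6.33050777658439 lat -11.297595703256881 F back 2.090243009905362 Flat 4.8432627986120735 Fz 10.524117778280935 M [0.513 0.758 0.497]
```

View pics/w2.png

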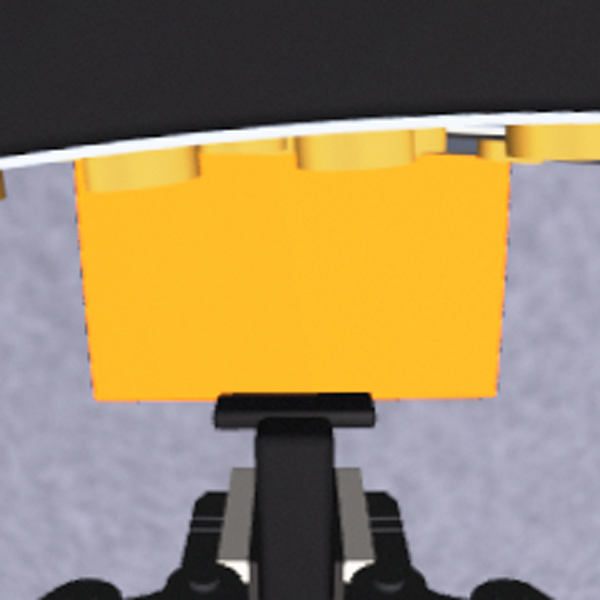

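The wrist view shows the tab square between the pads and the board parallel to the gripper. The pull jumped forward by about 1 mm near a lateral shift of -9 to -10 mm, so the stud has found a channel. I'll draw gently.

```bash
python3 -m creep '[-0.9,-0.3,0,0,0, -0.1,-0.5,0,0,0]'>/dev/null; python3 s.py; python3 -m creep '[-0.1,-0.5,0,0,0, -0.1,-0.5,0,0,0]'>/dev/null; python3 s.py;python3 -m creep '[-0.2,-0.8,0,0,0, -0.2,-0.8,0,0,0]'>/dev/null; python3 s.py;  python3 -m creep '[-0.2,-0.8,0,0,0, -0.2,-0.8,0,0,0]'>/dev/null; python3 s.py
```

```text
t 6.78 pull 6.784145621741935 lat -11.406925258202193 F back 5.154772695826464 Flat 2.3113816144079253 Fz 6.959533135066926 M [0.796 0.26  0.318]
t 6.95 pull 7.636706763350265 lat -11.629458057683532 F back 5.375233988202356 Flat 1.7377878746055564 Fz 7.600293216727928 M [0.795 0.203 0.226]
t 7.12 pull 9.213232769098667 lat -11.872670329845022 F back 5.513698753722385 Flat 1.7581860020962874 Fz 6.055643199511522 M [0.825 0.06  0.107]
t 7.28 pull 10.735052726799408 lat -11.91536247018307 F back 6.150738160062525 Flat 0.3018367359426553 Fz 5.683241212317137 M [0.826 0.05  0.086]
```

```bash
R='see'; python3 -m creep '[-0.3,-1.5,0,0,0, -0.3,-1.5,0,0,0, -0.3,-1.5,0,0,0, -0.3,-1.5,0,0,0]'>/dev/null; python3 s.py; python3 -m creep '[-0.3,-1.5,0,0,0, -0.3,-1.5,0,0,0, -0.3,-1.5,0,0,0, -0.3,-1.5,0,0,0]'>/dev/null; python3 s.py; python3 -m creep '[-0.3,-1.5,0,0,0, -0.3,-1.5,0,0,0, -0.3,-1.5,0,0,0, -0.3,-1.5,0,0,0]'>/dev/null; python3 s.py
```

```text
t 7.62 pull 16.843063246558653 lat -11.914372516045134 F back 5.641952112874736 Flat 0.0016644073648611013 Fz 6.1313194959370705 M [ 0.778 -0.009  0.091]
t 7.95 pull 22.98898119832939 lat -11.895032934239488 F back 6.407170578500265 Flat 0.887021505247958 Fz 6.349365669435831 M [0.888 0.035 0.084]
t 8.28 pull 29.131709368703284 lat -11.886243255007447 F back 5.456936122971011 Flat 0.649095737921817 Fz 6.325365852942573 M [0.89  0.013 0.082]
```

```bash
python3 -m creep '[-0.3,-1.5,0,0,0, -0.3,-1.5,0,0,0, -0.3,-1.5,0,0,0, -0.3,-1.5,0,0,0, -0.3,-1.5,0,0,0, -0.3,-1.5,0,0,0, -0.3,-1.5,0,0,0, -0.3,-1.5,0,0,0]'>/dev/null; python3 s.py; python3 -m creep '[-0.3,-1.5,0,0,0, -0.3,-1.5,0,0,0, -0.3,-1.5,0,0,0, -0.3,-1.5,0,0,0, -0.3,-1.5,0,0,0, -0.3,-1.5,0,0,0, -0.3,-1.5,0,0,0, -0.3,-1.5,0,0,0]'>/dev/null; python3 s.py; python3 -m creep '[-0.3,-1.5,0,0,0, -0.3,-1.5,0,0,0, -0.3,-1.5,0,0,0, -0.3,-1.5,0,0,0, -0.3,-1.5,0,0,0, -0.3,-1.5,0,0,0, -0.3,-1.5,0,0,0, -0.3,-1.5,0,0,0]'>/dev/null; python3 s.py
```

```text
t 8.95 pull 41.27894685479873 lat -11.818721278135923 F back 6.058523634941245 Flat 0.4487823083362939 Fz 6.264237413473139 M [ 0.912 -0.037  0.046]
t 9.62 pull 53.53161297531907 lat -11.775492028656158 F back 5.9250326824256465 Flat 0.2807322227616275 Fz 5.682073458471898 M [ 0.873 -0.012  0.082]
t 10.28 pull 66.36945013514443 lat -11.75850513346477 F back 3.9815393493282967 Flat 0.5167544660844636 Fz 5.401692136562826 M [0.664 0.012 0.087]
```

```bash
python3 -m creep '[-0.3,-1.5,0,0,0, -0.3,-1.5,0,0,0, -0.3,-1.5,0,0,0, -0.3,-1.5,0,0,0, -0.3,-1.5,0,0,0, -0.3,-1.5,0,0,0, -0.3,-1.5,0,0,0, -0.3,-1.5,0,0,0, -0.3,-1.5,0,0,0, -0.3,-1.5,0,0,0]'>/dev/null; python3 s.py; python3 -m creep '[-0.3,-1.5,0,0,0, -0.3,-1.5,0,0,0, -0.3,-1.5,0,0,0, -0.3,-1.5,0,0,0, -0.3,-1.5,0,0,0, -0.3,-1.5,0,0,0, -0.3,-1.5,0,0,0, -0.3,-1.5,0,0,0, -0.3,-1.5,0,0,0, -0.3,-1.5,0,0,0]'>/dev/null; python3 s.py; python3 -m creep '[-0.4,-2,0,0,0, -0.4,-2,0,0,0, -0.4,-2,0,0,0, -0.4,-2,0,0,0, -0.4,-2,0,0,0, -0.6,-3,0,0,0, -0.6,-3,0,0,0, -0.6,-3,0,0,0, -0.6,-3,0,0,0, -0.8,-4,0,0,0, -0.8,-4,0,0,0, -0.8,-4,0,0,0, -0.8,-4,0,0,0, -0.8,-4,0,0,0, -0.8,-4,0,0,0, 0,0,0,0,0]'; python3 s.py
python3 - <<'E'
from h import *
from bench import cams
for n in ('top','scene'):
    d=cams.get_image(n);np.savez(f'pics/{n}3.npz',**d)
    if n=='scene': cv2.imwrite('pics/s3.png',cv2.resize(d['frame'][100:250,220:420],(800,600),interpolation=cv2.INTER_CUBIC))
E
```

```text
t 11.12 pull 82.02608332018596 lat -11.823879680702648 F back 3.2251786792712687 Flat 0.5422066252500569 Fz 5.204408253414217 M [ 0.6   -0.009 -0.027]
t 11.95 pull 97.4408514689345 lat -11.75206982181969 F back 3.437583278533519 Flat 0.22424248369651772 Fz 5.734706129849739 M [ 0.531 -0.003 -0.003]
time: 13.28
eef_pos: [0.513, -0.0459, 0.0245]
eef_rot: [0.773, 0.634, 0.0, 0.001]
force: [0.2, 0.3, 6.9]
width: 0.013
t 13.28 pull 145.52192123551998 lat -11.444797473918321 F back 0.2997059361064693 Flat -0.17891861853487293 Fz 6.850391246424908 M [ 0.236  0.029 -0.   ]
```

View pics/s3.png

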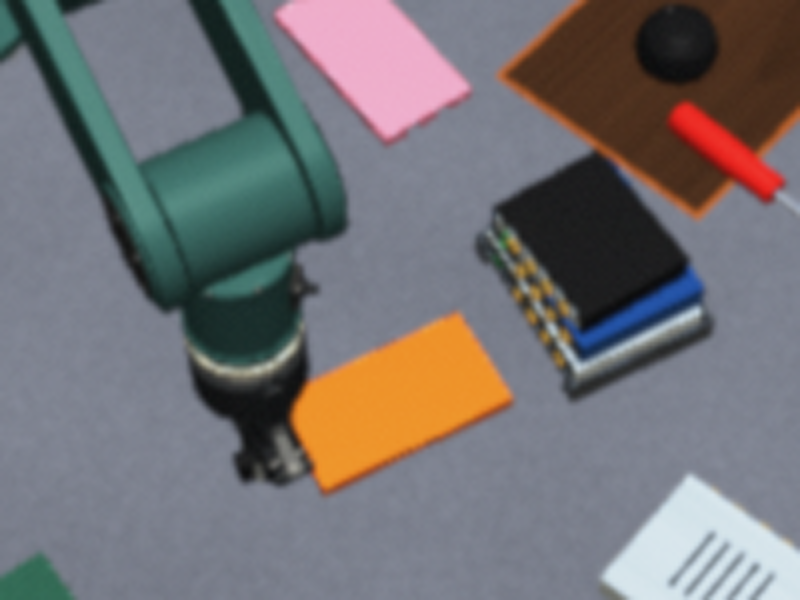

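The board is fully out and the stack sits upright in the cradle. I'll lift, then measure the board pose and the headphones.

```bash
python3 -m creep '[0,0,0,0,0, 0,0,2,0,0, 0,0,4,0,0, 0,0,4,0,0, 0,0,4,0,0, 0,0,4,0,0, 0,0,4,0,0, 0,0,4,0,0, 0,0,4,0,0, 0,0,0,0,0]' 110
python3 s.py; python3 - <<'E'
from h import *
from bench import cams
d=cams.get_image('top');f=d['frame'].astype(int);b,g,r=f[...,0],f[...,1],f[...,2]
U=np.arange(640)[None];V=np.arange(400)[:,None]
m=big((r>180)&(b<140)&(r-b>80)&(U>255)&(U<420)&(V>150)&(V<260))
print('board',m.sum(),rect(d,m,.042))
v,u=np.nonzero(m);p=world(d,u,v);p=p[d['z_map'][v,u]>0];q=p-p.mean(0);print('plane',np.linalg.lstsq(np.c_[p[:,:2],np.ones(len(p))],p[:,2],rcond=None)[0],p[:,2].mean())
vv,uu=np.mgrid[175:260,470:600];vv=vv.ravel();uu=uu.ravel();w=world(d,uu,vv);k=(d['z_map'][vv,uu]>0)&(w[:,2]>.015);w=w[k]
print('hp',w[:,1].max(),w[:,2].max());
for y in (-.45,-.46,-.47,-.48,-.5,-.52):
    z=w[w[:,1]>y]; print(y,len(z),z.max(0) if len(z) else '')
cv2.imwrite('pics/t4.png',cv2.resize(d['frame'][140:280,290:530],(800,467),interpolation=cv2.INTER_CUBIC))
E
```

```text
time: 14.22
eef_pos: [0.5133, -0.045, 0.055]
eef_rot: [0.773, 0.635, 0.001, 0.001]
force: [0.6, 0.2, -1.4]
width: 0.0116
t 14.22 pull 144.62290181270168 lat -11.6089171003556 F back 0.3110582467736816 Flat -0.5039735250356583 Fz -1.3775449047522967 M [-0.128  0.046  0.01 ]
board 1511 (array([534.8,  61.1, 131. ,  80.1,  78.9]), array([0.53483505, 0.06303753, 0.042     ]))
plane [-0.0044521  -0.0122304   0.04409332] 0.04094089097056062
hp -0.4434247234177968 0.0977327495902125
-0.45 58 [ 0.56597846 -0.44342472  0.03688258]
-0.46 152 [ 0.57681404 -0.44342472  0.03722447]
-0.47 315 [ 0.58147379 -0.44342472  0.04335874]
-0.48 479 [ 0.58396979 -0.44342472  0.04335874]
-0.5 750 [ 0.58396979 -0.44342472  0.04335874]
-0.52 913 [ 0.58396979 -0.44342472  0.04335874]
```

View pics/t4.png

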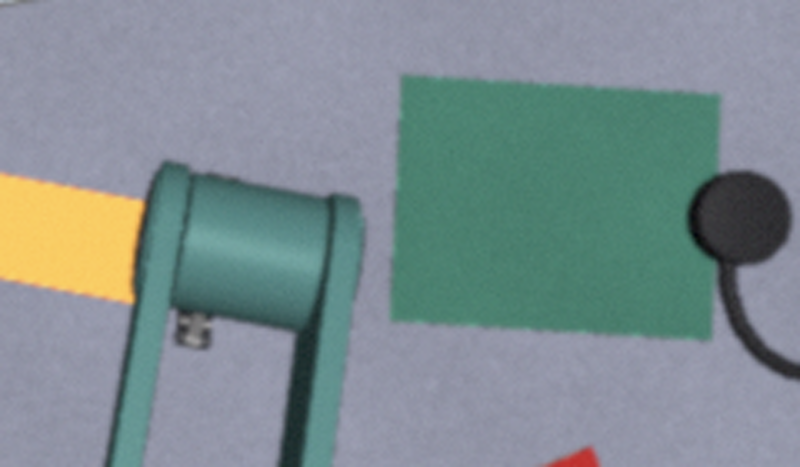

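```bash
python3 -m creep '[2.2,-10,0,0.007,0, 2.2,-20,0,0.007,0, 2.2,-20,0,0.007,0, 2.2,-20,0,0.007,0, 2.2,-20,0,0.007,0, 2.2,-20,0,0.007,0, 2.2,-20,0,0.007,0, 2.2,-20,0,0.007,0, 2.2,-20,0,0.007,0, 2.2,-20,0,0.007,0, 2.2,-20,0,0.007,0, 2.2,-20,0,0.007,0, 2.2,-20,0,0.007,0, 2.2,-20,0,0.007,0, 2.2,-20,0,0.007,0, 2.2,-20,0,0.007,0, 2.2,-20,0,0.007,0, 2.2,-20,0,0.007,0, 1,-10,0,0.005,0, 0,0,0,0,0]'
python3 - <<'E'
from h import *
from bench import cams
d=cams.get_image('top');f=d['frame'].astype(int);b,g,r=f[...,0],f[...,1],f[...,2]
U=np.arange(640)[None];V=np.arange(400)[:,None]
m=big((r>180)&(b<140)&(r-b>80)&(U>380)&(U<520)&(V>150)&(V<260));print(rect(d,m,.042))
cv2.imwrite('pics/t5.png',cv2.resize(d['frame'][140:280,370:550],(720,560),interpolation=cv2.INTER_CUBIC))
E
```

```text
time: 15.93
eef_pos: [0.5528, -0.4071, 0.0533]
eef_rot: [0.73, 0.683, -0.0, 0.0]
force: [-0.0, -1.1, -2.4]
width: 0.0119
(array([ 559.3, -307.6,  151.5,   79.9,   86.2]), array([ 0.55913368, -0.30711342,  0.042     ]))
```

View pics/t5.png

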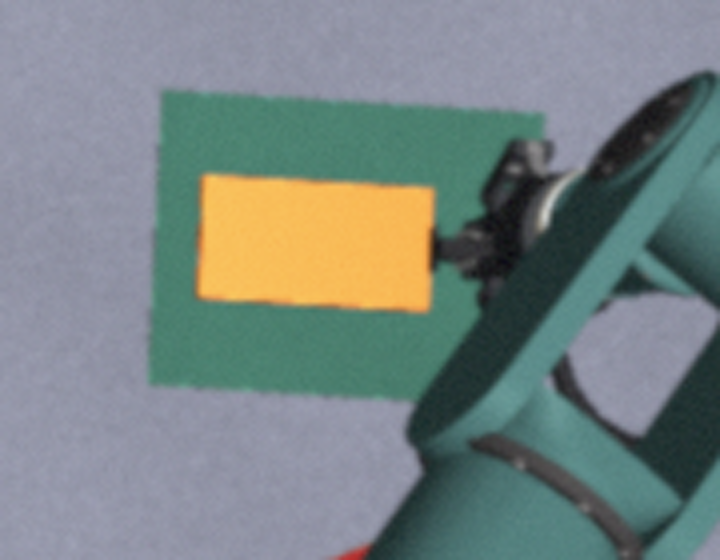

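The board is parallel to the mat and centred on it, with its midpoint about 10 mm from the mat centre. I'll lower it.

```bash
python3 -m creep '[0,0,-4,0,0, 0,0,-4,0,0, 0,0,-4,0,0, 0,0,-4,0,0, 0,0,-2,0,0, 0,0,-2,0,0, 0,0,-1,0,0, 0,0,0,0,0]'; python3 -m creep '[0,0,-1,0,0, 0,0,-1,0,0, 0,0,0,0,0]'; python3 -m creep '[0,0,-1,0,0, 0,0,-1,0,0, 0,0,0,0,0]'
```

```text
time: 16.65
eef_pos: [0.5531, -0.4047, 0.0325]
eef_rot: [0.73, 0.684, -0.0, -0.0]
force: [-0.2, 0.1, -0.7]
width: 0.0116
time: 16.9
eef_pos: [0.5531, -0.405, 0.0308]
eef_rot: [0.73, 0.684, 0.0, 0.0]
force: [-0.7, 0.0, -1.0]
width: 0.0117
time: 17.15
eef_pos: [0.553, -0.4048, 0.0286]
eef_rot: [0.73, 0.684, 0.0, -0.0]
force: [0.0, -0.2, -1.1]
width: 0.0115
```

```bash
python3 -m creep '[0,0,-0.7,0,0, 0,0,0,0,0]';python3 -m creep '[0,0,-0.7,0,0, 0,0,0,0,0]'; python3 -m creep '[0,0,-0.7,0,0, 0,0,0,0,0]'
```

```text
time: 17.32
eef_pos: [0.5532, -0.4049, 0.0281]
eef_rot: [0.73, 0.684, 0.0, -0.0]
force: [-0.1, -0.2, -1.0]
width: 0.012
time: 17.48
eef_pos: [0.5533, -0.405, 0.0278]
eef_rot: [0.73, 0.684, 0.0, 0.0]
force: [0.2, -0.6, 1.6]
width: 0.0118
time: 17.65
eef_pos: [0.5534, -0.4051, 0.0278]
eef_rot: [0.73, 0.684, 0.0, 0.0]
force: [-0.0, 1.9, 3.8]
width: 0.0118
```

```bash
python3 -m creep '[0,0,0,0,12, 0,0,0,0,20, 0,0,0,0,30, 0,0,0,0,45, 0,0,0,0,60, 0,0,0,0,60, 0,0,0,0,60]' 20; python3 -m creep '[0,0,4,0,60, 0,0,8,0,60, 0,0,12,0,60, 0,0,15,0,60, 0,0,20,0,60, 0,0,20,0,60, 0,0,20,0,60, 0,0,20,0,60, -15,0,20,0,60, -25,0,15,0,60, -25,0,10,0,60, -30,0,0,0,60, -30,0,0,0,60, -30,0,0,0,60, -30,0,0,0,60, 0,0,0,0,60, 0,0,0,0,60]'
python3 - <<'E'
from h import *
from bench import cams
d=cams.get_image('top');f=d['frame'].astype(int);b,g,r=f[...,0],f[...,1],f[...,2]
U=np.arange(640)[None];V=np.arange(400)[:,None]
m=big((r>180)&(b<140)&(r-b>80)&(U>380)&(U<520)&(V>150)&(V<260));R,_=rect(d,m,.015);print('board',R)
a=np.radians(3.6);mid=R[:2]-23*np.array([np.sin(a),np.cos(a)]);o=mid-[557.2,-341.3];print('along',o@[np.sin(a),np.cos(a)],'across',o@[np.cos(a),-np.sin(a)])
v,u=np.nonzero(m);p=world(d,u,v);p=p[d['z_map'][v,u]>0];print('plane',np.linalg.lstsq(np.c_[p[:,:2],np.ones(len(p))],p[:,2],rcond=None)[0],p[:,2].mean())
k=big((f.max(-1)<85)&(U>215)&(U<270)&(V>175)&(V<235));print('ctop',rect(d,k,.088))
v,u=np.nonzero(k);p=world(d,u,v);p=p[(d['z_map'][v,u]>0)];p=p[abs(p[:,2]-np.median(p[:,2]))<.008];q=p-p.mean(0);print('plane',np.linalg.lstsq(q[:,:2],q[:,2],rcond=None)[0],p[:,2].mean())
a=cv2.resize(d['frame'][165:245,210:310],(500,400),interpolation=cv2.INTER_CUBIC)
c=cv2.resize(d['frame'][150:260,390:527],(300,240)) 
s=cams.get_image('scene')['frame'];s2=cv2.resize(s[120:220,320:420],(300,300),interpolation=cv2.INTER_CUBIC);s3=cv2.resize(s[220:360,130:290],(300,262))
o=np.zeros((600,800,3),np.uint8);o[:400,:500]=a;o[:240,500:]=c;o[240:540,500:]=s2;o[400:600,:320]=cv2.resize(s,(320,200));cv2.imwrite('pics/end.png',o)
E
```

```text
time: 18.23
eef_pos: [0.5531, -0.4049, 0.0265]
eef_rot: [0.73, 0.684, 0.0, -0.0]
force: [-0.3, -0.6, 0.5]
width: 0.0515
time: 19.65
eef_pos: [0.3673, -0.4053, 0.1928]
eef_rot: [0.73, 0.683, -0.0, 0.002]
force: [0.0, -0.1, -0.7]
width: 0.0515
board [ 559.8 -305.5  150.7   79.9   86.5]
along 12.892612228508337 across 0.34696889476399556
plane [-0.00565308 -0.00037552  0.01779478] 0.014745595208070391
ctop (array([548.8, 211.9,  90.3, 108.1,  83.6]), array([0.55050099, 0.2144604 , 0.088     ]))
plane [-0.00039722 -0.0070798 ] 0.08736108543515017
```

View pics/end.png

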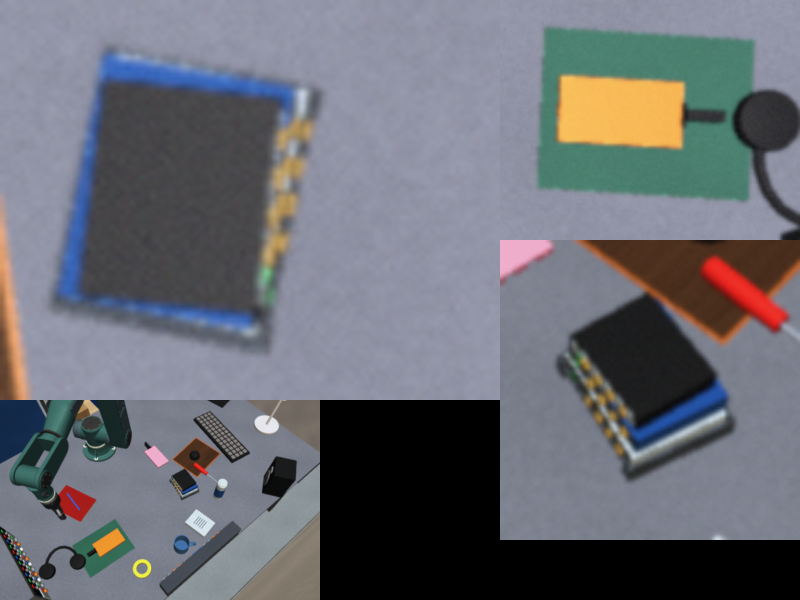

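The board lies flat and wholly on the mat, the stack has settled and is level, and the gripper is clear. I'm handing in the job.

```bash
python3 -c "
from bench import workorder
print(workorder.close_job())"
```

```text
the job is handed in; nothing more can be done
None
```

The board is on the green mat and the three converters are still upright in their cradle. I handed the job in at about 20 s of the 72 s limit; the hand-in reports no verdict.

**Draw:** I gripped the tab and pulled gently until the board caught on the stud after about 5 mm. It came free after I felt sideways about 10 mm towards world +x. The highest pulling force I read was about 9.5 N. I did not measure the contact with the stud directly. I then drew the board straight out, carried it over and set it down on the mat.

**Last checks, from the top camera:**

| Item | Measured | Allowed |
|---|---|---|
| Board midpoint, along the mat | about 13 mm off centre | 28 mm |
| Board midpoint, across the mat | under 1 mm off centre | 45 mm |
| Board turn from lengthwise | under 1° | 0.2 rad (11.5°) |
| Board tilt | under 0.01 rad | 0.06 rad |
| Top converter tilt | under 0.01 rad | 0.06 rad |

- **Stack:** its top reads about 87 mm, which fits the expected 2 mm drop onto the ledges. It moved about 3 mm sideways. I measured only the top converter; the lower two I judged upright by eye.
- **Other things on the desk:** none looked moved in the last picture; I did not measure them. The headphones overlap one edge of the mat, and the board's tab ended a few millimetres clear of them.
- **Disagreement:** the twist readings at the wrist did not agree on which way to search for the stud, so the direction came from feeling. No check failed.

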